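# Clamp the re-glued tea box in the ratchet press and keep hold of the trigger

### The job

The wooden tea box standing in the ratchet press has freshly glued corners: first shut its lid, then pump the press's trigger (pull, let out, pull again) until the sprung pad has pushed the box against the end stop and is itself pressed in about half of its 12 mm spring travel - never nearly all the way, or the box is crushed. Move the rod and pad only by means of the trigger, leave the glasses and the pepper mill alone, and finish while still holding the trigger pulled, not letting go.

Things in the scene. Friction and masses are not known exactly. Their poses are not given: they have to be found in the camera images.
- press: Ratchet box press fixed to the table: pale wooden board 150 x 425 x 12 mm, y -275 to +150 mm. Origin at table level under the middle of the space for the box; x away from the robot at yaw 0, y from the head to the end stop. Black head at the right: y -268 to -170 mm, 46 mm wide, top 86 mm above the table. Fixed black hand grip sticking out toward -x (to x -120 mm): y -269 to -251, z 26 to 72 mm.
- end_stop: Fixed wooden end stop with a rubber pad at the +y end of the press, up to 60 mm above the table; its frame is that of press, and its rubber face, against which the box is clamped, is the plane y = +105 mm.
- trigger (a joint): Angle of the steel trigger (rad): 0 let out, 0.42 fully pulled. It turns about an upright pin at x -28, y -188 mm of the press; pulling swings its tip toward -y, to the hand grip. A weak spring (2 to 4 N at the grip point) returns it. It drives the rod 40 mm per rad (17 mm a full pull); let out, the rod stays and cannot go back. Some 10 N at the grip point presses the pad half in.
- trigger_grip (a point): Top edge of the trigger blade, mid-thickness, 72 mm from the pin, 75 mm above the table; axes x along the blade to the pin, y across it away from the hand grip. The blade sticks out of the head toward -x: 12 mm thick (16 at its tip, 98 mm from the pin), 34 mm high (z 41 to 75 mm). Free space for fingers on both sides down to the table; 57 mm to the hand grip when let out.
- rod (a joint): How far the rod has been driven out toward the box (m): 0 to 0.075, starts between 0 and 0.018. The rod is a 12 x 10 mm steel bar along y, its axis 50 mm above the table, at x = 0 of the press; its tail sticks out behind the head.
- pad (a joint): How far the sprung pad on the rod's front end is pressed in against its coil spring (m): 0 free, 0.012 bottomed; 2 N per mm. About 0.006 is right; beyond 0.010 the box is being crushed. Pushing the loose box along the board presses it only 1 to 3 mm. It falls back by less than 1 mm when the trigger is let out.
- pad_face (a point): Centre of the pad's rubber face (a disc 42 mm across, 8 mm thick, facing +y, 50 mm above the table) that meets the box's right side. At the start 26 to 48 mm from the box. The gap between the pad's steel back and the rod's collar is 12 mm when free and closes as it is pressed in.
- caddy: Wooden tea box with hinged lid, 139 x 194 x 74 mm, 0.75 kg, standing loose on the board between pad and end stop, 2 to 6 mm from the end stop. Origin: 2 mm below the middle of its underside; its axes are those of the press. The sides that are clamped are at y = -95 and +95 mm. Its body is 62 mm high.
- caddy_lid (a joint): Angle of the box's lid (rad): 0 shut, starts standing open at 1.35 to 1.65 (stop at 1.88). Hinged on the box's far (+x) side, axis along y at x +67, z +63 mm of the box. 133 mm deep, 194 wide, 10 mm thick (thickness on the outer side, away from the robot when open). Weak friction lets it stand; leaned below about 1.2 it falls shut by itself.
- lid_edge (a point): Middle of the lid's free edge, at mid-thickness, 135 mm from the hinge axis; about 205 mm above the table when the lid stands open, 78 mm when shut.
- tumbler: Glass tumbler, 73 mm across, 88 mm high, to the left; origin under its middle. Leave alone.
- wine_glass: Wine glass, 82 mm across, 208 mm high, to the far left; origin under its foot. Leave alone.
- pepper_mill: Wooden pepper mill, 57 mm across, 191 mm high, to the far right; origin under its middle. Leave alone.

How it is judged:
By the outcome, as a careful person would: the job done as asked, in the order asked, and still so for the second after the job is handed in, while the arm keeps its last pose, push and grip.
It also fails if it takes over 64 s, if anything falls off the work surface, if the arm or the gripper's body presses on something with over 40 N, if the wrist force passes 120 N, or if a joint passes its speed limit or range.

### The arm

A 6-joint arm with a two-finger parallel gripper is mounted at the origin on the work surface; the furniture and walls round the work are solid. World frame = base frame: x ahead of the robot, y to its left, z up, the work surface at z = 0. Lengths are in m, angles in rad, forces in N, time in s.
With the tool pointing down it reaches from about 0.375 to 0.75 m from the base axis. Payload 9 kg.
Tool frame: the origin (TCP) lies at the very end of the fingers, on their centre line; the grasp point (between the pads) lies 19 mm behind it; z points along the fingers, y is the line along which they close (so a half turn about z gives the same grasp; the last joint's range is limited). The gripper opens to 85 mm and grips with 20 to 120 N. Pads are 22 mm wide; open, the fingers measure 114 mm over their backs; the gripper's body (76 mm by 85 mm) begins 54 mm behind the grasp point. The pads swing forward as they close: fully open they stand 13 mm farther back than shut.
Start: joints at [-1.532, 0.104, 0.097, 1.564, 0, 1.353], TCP at [0.152, -0.58, 0.231] pointing down, gripper open.
Joint ranges: [-2.99, 2.99], [-0.84, 1.86], [-1.1, 1.16], [-1.84, 2.11], [-1.51, 1.56], [-3.14, 3.14]. Speed limits (rad/s): [2.22, 2.22, 2.57, 3.14, 3.14, 3.14].

### API

Orientations are given as a unit quaternion [w, x, y, z].
In Python, from workcell import robot, gripper_open, clamp, solve_ik, sensors, capture, camera_model, recognise, landmark_of gives the robot as it stands. Calls block until the motion is done:
- robot.move_ptp(position, orientation): joint-space move of the TCP to a pose.
- robot.servo_line(position, orientation=None, rate=0.15): straight line of the TCP; orientation=None keeps the orientation; rate is the mean speed in m/s.
- robot.goto_joints(angles): joint-space move.
- gripper_open() and clamp(effort=None): open the fingers fully, or close them until they stop; effort is the grip in N (None keeps the last).
- robot.hold(seconds).
- solve_ik(position, orientation): joint angles nearest the present ones, or None.
- sensors.get_obs(): the state.
- capture(name): name is "side" or "top"; returns the picture (384x512x3 uint8, red, green, blue); there is no depth.
- camera_model(name): a dict with "mtx" (3x3 intrinsics, pixels), "position" and "rotation" of the camera in the world. Camera axes: x right, y up, looking along -z (the intrinsics and any distortion apply to the point x, -y, -z); pixel columns grow to the right and rows downward; lengths in m; the calibration is good to about 2 mm. A picture is of the moment at which its call begins. camera_model takes no time and is no camera call.
A pose or a line that the arm cannot do raises robot.IKError and nothing moves.
- robot.finish_job(): hands the job in; it is judged then, once.
Trained networks look in the newest picture that a camera, given by its name, has taken for a name from the list of things; names that differ only in an ending like _2 or _b are one class to them, and where a whole thing is asked for, a point or a joint stands for the part that bears it (a point fixed in the world has none). Each returns a list of dicts, best first, with "score" (0 to 1); they miss things now and then, are a little off and sometimes report something else, mostly with a low value. They report only what shows in the picture. A call takes as long as a camera call.
- recognise(target, camera): "centre" ([x, y, z] in m, in the coordinates of the camera as it stood for that picture, good to about 4 mm: the middle of the surface that is visible of it).
- landmark_of(target, camera): "centre" ([x, y, z] in m, in the coordinates of the camera as it stood for that picture, good to about 4 mm: a listed point, or the origin of a listed thing).
The state is a dict: "clock": time; "joints": joint angles; "qvel": joint speeds; "tau": joint torques, N m; "position": TCP position; "ee_rot": TCP orientation; "ft_force": force on the tool from outside, world axes, zero at the start; "moment": the same for the moment, N m; "width": finger opening in m; "gripper_force": force on a finger pad.
Only numpy, scipy, OpenCV 4.12 (cv2) and the standard library are available. Lean on these libraries where they do the work, as an engineer would, in place of code of your own. Each camera call takes 0.05 s, during which the arm holds its last target. There are 200 camera calls.

## Working session

There is one attempt and no reset: what is moved stays moved. The work goes in short steps, each a Python script; the robot and the scene stay as the last script left them, time stands still between calls to the robot, and variables do not carry over. Pictures are saved under pics/ and viewed, at most 10 in all, crops included, and the job is handed in when it is done.

```bash
mkdir -p pics; ls; cat > h.py <<'E'
import numpy as np, cv2
from workcell import robot, gripper_open, clamp, solve_ik, sensors, capture, camera_model, recognise, landmark_of
def tow(c,cam):
    m=camera_model(cam); R=np.array(m["rotation"])
    if R.size==4:
        from scipy.spatial.transform import Rotation as Ro
        R=Ro.from_quat(R.ravel()[[1,2,3,0]]).as_matrix()
    return R@np.array(c)+np.array(m["position"])
def save(n,im): cv2.imwrite(f"pics/{n}.png",im[:,:,::-1])
def find(t,cam,f=landmark_of,k=2):
    return [(round(d["score"],2),np.round(tow(d["centre"],cam),4).tolist()) for d in f(t,cam)[:k]]
E
python3 - <<'E'
from h import *
for c in("side","top"):
    save(c+"0",capture(c)); m=camera_model(c); print(c,m)
    for t in("press","trigger_grip","pad_face","caddy","lid_edge","tumbler","wine_glass","pepper_mill"): print(t,find(t,c))
o=sensors.get_obs(); print(o)
E
```

```text
pics
side {'mtx': array([[447.68856191,   0.        , 258.38580805],
       [  0.        , 447.68856191, 188.32966834],
       [  0.        ,   0.        ,   1.        ]]), 'position': array([0.21296839, 1.32293717, 0.63382627]), 'rotation': array([-0.11697855, -0.07080446,  0.5528318 ,  0.82199741])}
press [(0.93, [0.5417, 0.0799, 0.0006])]
trigger_grip [(0.55, [0.4488, -0.117, 0.0753])]
pad_face [(0.47, [0.6815, -0.3093, 0.0032]), (0.44, [0.55, -0.0501, 0.0465])]
caddy [(0.62, [0.5451, 0.0847, 0.0103])]
lid_edge []
tumbler [(0.93, [0.5296, 0.3994, -0.0009])]
wine_glass [(0.71, [0.6439, 0.4501, 0.0034])]
pepper_mill [(0.72, [0.6813, -0.3077, -0.0019])]
top {'mtx': array([[352.88155515,   0.        , 254.32046906],
       [  0.        , 352.88155515, 196.10382877],
       [  0.        ,   0.        ,   1.        ]]), 'position': array([0.40042955, 0.05136903, 1.03728874]), 'rotation': array([-0.69920007, -0.0594246 ,  0.06282061,  0.70967708])}
press []
trigger_grip []
pad_face [(0.56, [0.5463, -0.0481, 0.0449])]
caddy [(0.76, [0.5429, 0.0826, 0.0115])]
lid_edge [(0.86, [0.6248, 0.0866, 0.2062])]
tumbler [(0.71, [0.5263, 0.4018, 0.0005])]
wine_glass [(0.64, [0.6427, 0.447, -0.0003])]
pepper_mill [(0.65, [0.6797, -0.311, -0.0014])]
{'clock': 0.9, 'joints': array([-1.53169524e+00,  1.04089919e-01,  9.73282364e-02,  1.56392678e+00,
       -1.02650670e-05,  1.35307033e+00]), 'qvel': array([-0.00057792,  0.00233695,  0.00046137,  0.00129882,  0.00143002,
        0.00045956]), 'tau': array([ 6.88030432e-04, -5.56759179e+01,  5.03768706e+01,  9.53599738e-04,
       -2.78911812e-04, -3.46579171e-06]), 'position': array([ 0.15240005, -0.58035355,  0.23135214]), 'ee_rot': array([ 5.32612601e-05,  9.91766303e-01,  1.28060910e-01, -9.92265449e-06]), 'ft_force': array([ 0.04088556, -0.68239961,  0.36252593]), 'moment': array([ 0.08794136,  0.00311326, -0.01039483]), 'gripper_force': 0.0, 'width': 0.08552836880130907}
```

```bash
cd pics; python3 -c "
import cv2,numpy as np
a=cv2.imread('side0.png');b=cv2.imread('top0.png')
cv2.imwrite('both0.png',cv2.resize(np.vstack([a,b]),(400,600)))"
```

```text
(no output)
```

View pics/side0.png

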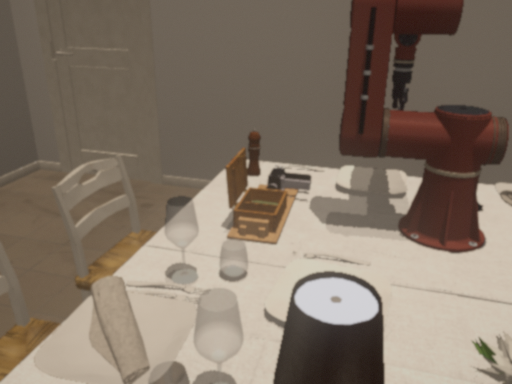

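View pics/top0.png

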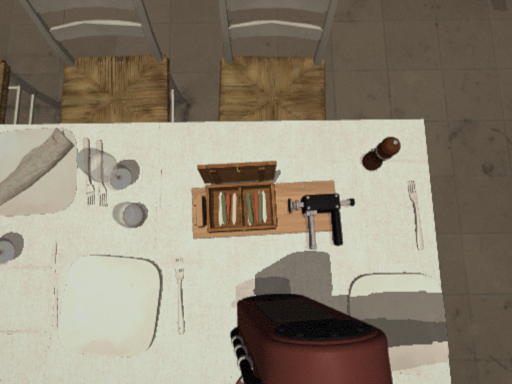

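The side view shows the box with its lid open and the press behind it. In the top view the box is at about (240,200), the trigger at (312,232) and the hand grip at (337,222). I'll get the yaw by fitting the model to an enlarged top view.

```bash
cat >> h.py <<'E'
from scipy.spatial.transform import Rotation as Ro
def proj(P,cam):
    m=camera_model(cam); R=Ro.from_quat(np.array(m["rotation"])[[1,2,3,0]]).as_matrix()
    q=(np.atleast_2d(P)-m["position"])@R; q=q*[1,-1,-1]; u=q@m["mtx"].T; return u[:,:2]/u[:,2:]
def unproj(uv,z,cam):
    m=camera_model(cam); R=Ro.from_quat(np.array(m["rotation"])[[1,2,3,0]]).as_matrix()
    d=np.linalg.inv(m["mtx"])@[uv[0],uv[1],1]; d=R@(d*[1,-1,-1]); p=np.array(m["position"]); return p+d*(z-p[2])/d[2]
def P2W(pose,p):
    x,y,a=pose; p=np.atleast_2d(p).astype(float); c,s=np.cos(a),np.sin(a)
    return np.c_[x+c*p[:,0]-s*p[:,1], y+s*p[:,0]+c*p[:,1], p[:,2]]
E
python3 - <<'E'
from h import *
for uv in [(192,188),(335,181),(343,231),(195,238)]: print(uv,unproj(uv,.012,"top"))
pose=(0.542,0.080,0.05)
im=cv2.imread("pics/top0.png"); x0,y0,x1,y1=180,150,370,260; k=4
c=cv2.resize(im[y0:y1,x0:x1],None,fx=k,fy=k,interpolation=cv2.INTER_CUBIC)
def poly(pts,col):
    u=((proj(P2W(pose,pts),"top")-[x0,y0]+.5)*k).astype(int); cv2.polylines(c,[u],True,col,1)
def rect(xa,xb,ya,yb,z,col): poly([(xa,ya,z),(xb,ya,z),(xb,yb,z),(xa,yb,z)],col)
rect(-.075,.075,-.275,.15,.012,(0,255,0))
rect(-.023,.023,-.268,-.17,.086,(0,0,255))
rect(-.12,-.03,-.269,-.251,.072,(255,0,0))
rect(-.126,-.028,-.194,-.182,.075,(255,0,255))
cv2.imwrite("pics/fit.png",c)
E
```

```text
(192, 188) [0.60668898 0.22911258 0.012     ]
(335, 181) [ 0.6217621  -0.19557492  0.012     ]
(343, 231) [ 0.47311597 -0.21070587  0.012     ]
(195, 238) [0.45933829 0.21821448 0.012     ]
```

View pics/fit.png

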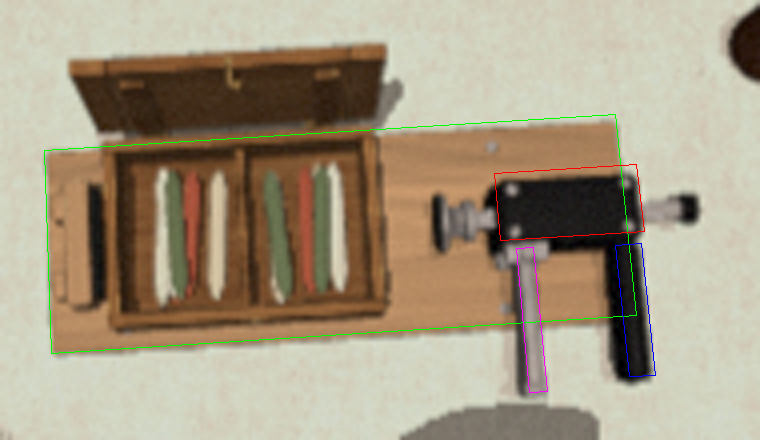

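The overlay on the enlarged view is about 2 px off at the head (observed x 490-638, y 180-245), so the press is near (0.540, 0.083) with yaw 0.038. Lid first: closed fingers behind it, then push toward the robot.

```bash
cat >> h.py <<'E'
POSE=(0.540,0.083,0.038)
Q=[0,np.cos(.019),np.sin(.019),0]
def F(): return np.round(sensors.get_obs()["ft_force"],2)
E
python3 - <<'E'
from h import *
robot.servo_line([0.152,-0.58,0.30],rate=.3)
clamp(20)
a=[0.685,0.088,0.30]
print(solve_ik(a,Q), sensors.get_obs()["clock"])
robot.move_ptp(a,Q)
robot.servo_line([0.685,0.088,0.165],rate=.25); f0=F(); print(f0)
x=.685
while x>.55:
    x-=.012; robot.servo_line([x,0.088,0.165],rate=.12); f=F()-f0; print(round(x,3),f)
    if abs(f).max()>12: break
robot.hold(.4)
save("lid1",capture("top")); print(find("lid_edge","top"),sensors.get_obs()["clock"])
E
```

```text
[-0.06100675  0.44226029  0.6179725   1.74650854  0.          3.0425859 ] 2.0417
[0.34 0.33 0.21]
0.673 [ 0.14 -0.46 -1.11]
0.661 [ 0.29 -0.73 -1.24]
0.649 [-0.78 -0.59 -0.36]
0.637 [ 0.17 -0.21 -0.26]
0.625 [-0.82 -0.37 -0.52]
0.613 [ 0.28  0.02 -1.39]
0.601 [-0.51 -0.52 -0.83]
0.589 [ 0.09 -0.06 -0.6 ]
0.577 [ 0.02 -0.24  0.06]
0.565 [-0.04 -0.16 -0.79]
0.553 [ 0.41  0.29 -0.08]
0.541 [-0.15  0.18 -0.36]
[] 9.2333
```

View pics/lid1.png

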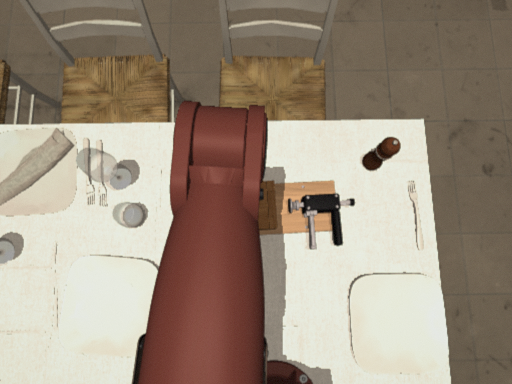

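The lid now lies over the box, with a brown strip at (268,205) beside the arm. I'll retreat, check it from the side, and start the first trigger stroke while logging the force.

```bash
cat >> h.py <<'E'
def tp(th,d=.017,z=.045,L=.072):
    c,s=np.cos(th),np.sin(th)
    p=np.array([-.028-L*c-d*s, -.188-L*s+d*c, z])   # pin + R(th)(-L,d)
    a=(POSE[2]+th+np.pi/2)/2
    return P2W(POSE,p)[0], [0,np.cos(a),np.sin(a),0]
def fn(th,f0=0,n=6):
    v=[]
    for _ in range(n): robot.hold(.02); v.append(sensors.get_obs()["ft_force"])
    a=POSE[2]+th; return float((np.mean(v,0)-f0)@[-np.sin(a),np.cos(a),0])  # +: trigger pushes back
E
python3 - <<'E'
from h import *
robot.servo_line([.541,.088,.25],rate=.3)
p,q=tp(-.3); p[2]=.2
robot.move_ptp(p,q); 
im=capture("side"); save("lid2",cv2.resize(im[130:260,200:340],None,fx=4,fy=4)); capture("top")
print(find("lid_edge","side"),find("lid_edge","top"),find("trigger_grip","top"))
p,q=tp(-.3); robot.servo_line(p,q,rate=.2); robot.hold(.2)
f0=np.mean([(robot.hold(.02),sensors.get_obs()["ft_force"])[1] for _ in range(10)],0); np.save("f0.npy",f0)
for th in np.arange(-.25,.16,.04):
    robot.servo_line(*tp(th),rate=.08); f=fn(th,f0); print(round(th,2),round(f,2))
    if f>9: break
print(sensors.get_obs()["clock"])
im=capture("top"); save("tr1",cv2.resize(im[150:260,180:370],None,fx=4,fy=4)); print(find("trigger_grip","top"),find("pad_face","top"))
E
```

```text
[(0.91, [0.4752, 0.0867, 0.0791])] [(0.74, [0.4708, 0.0786, 0.0796])] []
-0.25 -0.47
-0.21 -0.57
-0.17 0.07
-0.13 -0.05
-0.09 -0.57
-0.05 -0.28
-0.01 0.01
0.03 -0.12
0.07 2.06
0.11 3.51
0.15 3.83
16.5083
[] [(0.42, [0.5449, -0.0415, 0.0512])]
```

View pics/lid2.png

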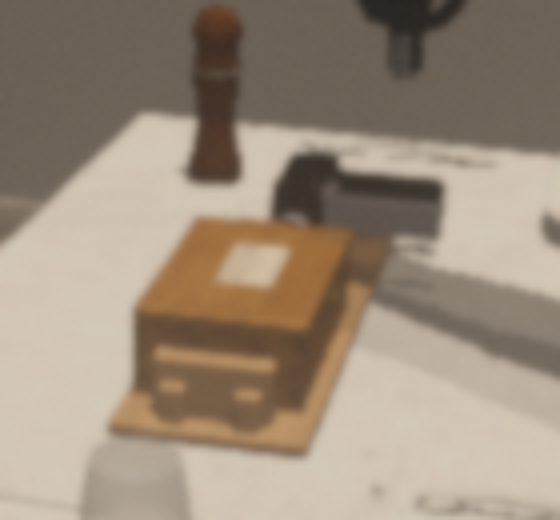

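View pics/tr1.png

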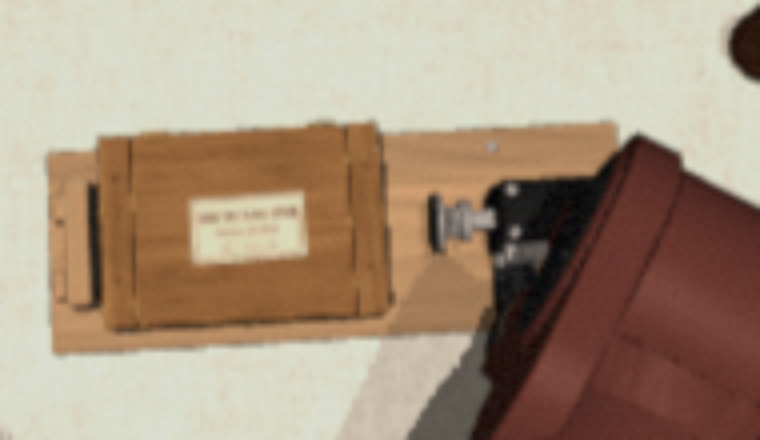

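The lid is shut: the label faces up and the edge is at z 0.079. The trigger meets the fingers at a commanded angle of about 0.05, and the pad (x=432) has advanced. I'll finish this stroke and do a second one.

```bash
cat >> h.py <<'E'
def stroke(ths,lim,rate=.1):
    f0=np.load("f0.npy"); out=[]
    for th in ths:
        robot.servo_line(*tp(th),rate=rate); f=fn(th,f0,5); out.append((round(float(th),3),round(f,2)))
        if f>lim: break
    print(out,sensors.get_obs()["clock"]); return out[-1]
E
python3 - <<'E'
from h import *
t,f=stroke(np.arange(.2,.45,.04),7)
capture("top"); print(find("pad_face","top"))
robot.servo_line(*tp(.2),rate=.12); robot.servo_line(*tp(-.01),rate=.12); print(fn(0,np.load("f0.npy")))
t,f=stroke(np.r_[.06:.45:.04],7)
im=capture("top"); save("tr2",cv2.resize(im[150:260,180:370],None,fx=4,fy=4)); print(find("pad_face","top"),find("caddy","top"))
E
```

```text
[(0.2, 3.82), (0.24, 4.13), (0.28, 4.26), (0.32, 4.25), (0.36, 4.57), (0.4, 4.51), (0.44, 5.07)] 18.9917
[(0.57, [0.5446, -0.0326, 0.0463])]
0.0077494969317610796
[(0.06, 2.09), (0.1, 3.34), (0.14, 3.36), (0.18, 4.11), (0.22, 3.93), (0.26, 4.45), (0.3, 4.2), (0.34, 4.43), (0.38, 5.27), (0.42, 4.71)] 23.275
[(0.59, [0.5466, -0.0216, 0.0455]), (0.16, [0.6815, -0.3068, -0.0027])] [(0.94, [0.5441, 0.0847, 0.0114])]
```

View pics/tr2.png

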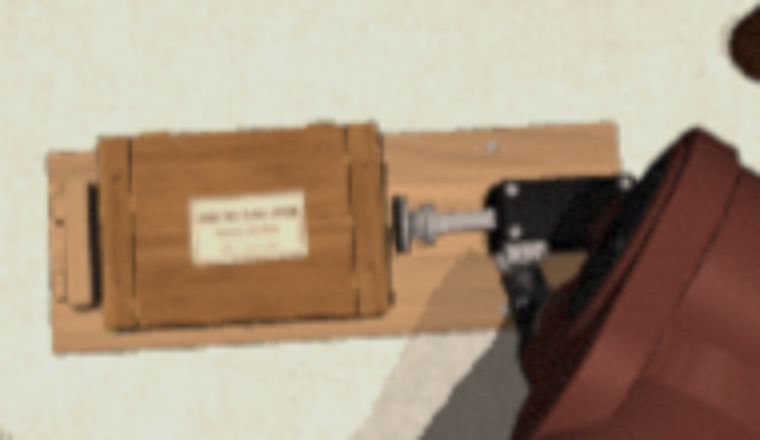

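The pad (x=393) is now a few mm from the box side (about x=386). The third stroke uses finer steps and a force limit.

```bash
python3 - <<'E'
from h import *
robot.servo_line(*tp(.2),rate=.12); robot.servo_line(*tp(-.01),rate=.12)
t,f=stroke(np.r_[.1:.18:.04,.19:.446:.015],8.5)
im=capture("top"); save("tr3",cv2.resize(im[150:260,180:370],None,fx=4,fy=4)); print(find("pad_face","top"),find("caddy","top"))
E
```

```text
[(0.1, 1.94), (0.14, 2.98), (0.19, 3.69), (0.205, 4.16), (0.22, 4.42), (0.235, 4.01), (0.25, 4.28), (0.265, 4.68), (0.28, 4.54), (0.295, 4.35), (0.31, 4.82), (0.325, 5.02), (0.34, 5.03), (0.355, 4.86), (0.37, 5.22), (0.385, 5.46), (0.4, 5.61), (0.415, 6.37), (0.43, 6.84), (0.445, 7.34)] 30.825
[] [(0.83, [0.545, 0.0846, 0.0118])]
```

View pics/tr3.png

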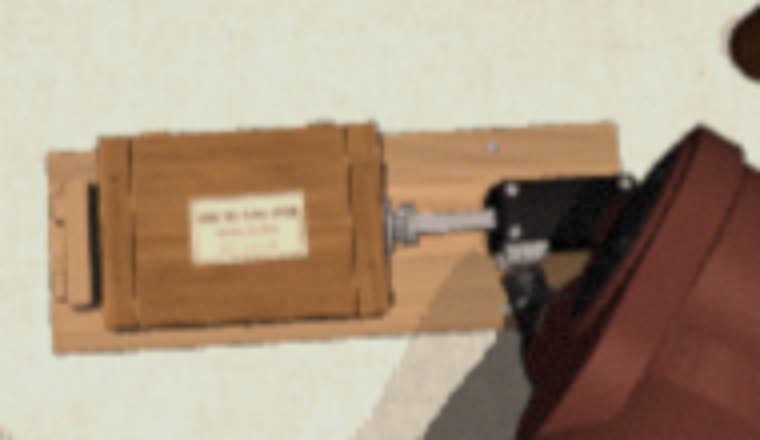

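The pad has met the box (at a commanded angle of about 0.40) and is pressed in about 2 mm; the box hasn't moved yet. Fourth stroke: slide the box to the stop, then press.

```bash
python3 - <<'E'
from h import *
robot.servo_line(*tp(.2),rate=.12); robot.servo_line(*tp(.0),rate=.12)
t,f=stroke(np.r_[.06,.09:.446:.015],9.6)
im=capture("top"); save("tr4",cv2.resize(im[150:260,180:370],None,fx=4,fy=4)); print(find("caddy","top"))
E
```

```text
[(0.06, 3.07), (0.09, 4.26), (0.105, 5.35), (0.12, 5.93), (0.135, 6.01), (0.15, 6.45), (0.165, 6.96), (0.18, 7.62), (0.195, 8.22), (0.21, 8.23), (0.225, 9.13), (0.24, 7.7), (0.255, 8.38), (0.27, 8.09), (0.285, 8.25), (0.3, 8.18), (0.315, 8.62), (0.33, 9.23), (0.345, 9.95)] 38.05
[(0.95, [0.5412, 0.0909, 0.013])]
```

View pics/tr4.png

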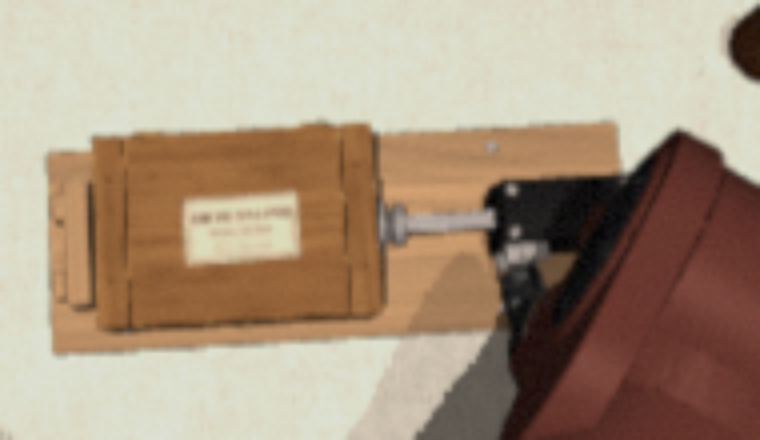

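The box moved about 4 mm and meets the stop: the force ramps again from 0.315, so the pad is in about 4.5 mm. About 0.035 rad more brings it to 6 mm; then hold and hand in.

```bash
python3 - <<'E'
from h import *
t,f=stroke([.357,.369,.381],11.4,.05)
robot.hold(.3); print(fn(t,np.load("f0.npy"),15)); capture("top"); print(find("caddy","top"),find("lid_edge","top"))
if 10.3<f<12.5: print(robot.finish_job())
E
```

```text
[(0.357, 10.27), (0.369, 10.69), (0.381, 10.74)] 39.15
10.73547953520059
[(0.94, [0.5431, 0.0916, 0.009])] [(0.94, [0.4739, 0.0849, 0.08])]
the job is handed in; nothing more can be done
None
```

The job is handed in: the lid is shut, the box is against the end stop, and the arm is still holding the trigger pulled. From the trigger force (10.7 N), I estimate the pad is pressed in 5.5–6 mm, about half its travel. The run took about 39 s and I haven't seen the judge's result.

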